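# Dispense two rolls from the gravity tape feeder

## Task

Dispense two rolls of tape from the sloping roll feeder, one after the other: with the fingertips press the round rubber pad of its rocker fully down, so that the gate lifts and the front roll runs into the low bay, then let the pad come fully up again so that the next roll moves up to the gate, and press and let it up once more. The third roll must stay waiting behind the shut gate. Do not touch or pick up the rolls, and leave the other things on the table where they are.

Things in the scene. Friction and masses are not known exactly. Their poses are not given: they have to be found in the camera images.
- feeder: Roll feeder: a bench-top gravity chute on a flat grey base plate (370 x 84 mm, 7 mm high), fixed on the table in front of the bag sealer. Origin: centre of the base's underside. x axis: level, along the chute to its high end (on the robot's right); y: away from the robot; z up. Tops of the waiting rolls: 146 mm (front) to 188 mm (last) above the table.
- lane: The feeder's straight aluminium channel, sloping 17 degrees. Origin: middle of its floor, under the rocker's pivot, 72 mm above the table. x: up the slope; y: across, away from the robot; z: square to the floor. 29 mm wide inside, walls 43 mm high beside the waiting rolls (30 mm at the bay), upper end at x = 197 mm. The rocker's pivot runs along y at z = 66 mm.
- gate_place (a point): Where the gate shuts: a point on the channel's middle line, 37 mm over its floor, below the shut gate. The gate is a 9 mm roller with a small upright plate above it on the rocker's low end. (This point does not move with it.) Down the slope from here lies the bay for two rolls, which ends 158 mm farther at a rubber bumper.
- rocker (a joint): Steel rocker astride the channel. 0: at rest, gate shut, pad up. Grows as the pad is pressed, to a stop at 0.95 rad. A roll passes the gate from about 0.82 rad; by then a second roller behind it holds the others back, so one roll leaves per press, however long. A spring returns it to 0 and the next roll runs to the gate within 1 s. Pressing takes 2 N at first, 6 N at the stop.
- press_pad (a point): Inside the round black rubber pad (diameter 60 mm, domed, dome radius 42 mm) on the rocker, beside the channel on the robot's side, 54 mm from its middle line; 12 mm under the crown. At rest the pad leans 27 degrees to the low end: its top is 15 mm above this point, which goes down 56 mm to the stop. Press straight down over this point or up to 15 mm from it towards the high end; nothing is above.
- roll_a_center (a point): Centre of the first (front, lowest) of three equal rolls of brown tape, 74 mm in diameter, 24 mm wide, standing on edge in the channel; at the start it rests against the shut gate.
- roll_b_center (a point): Centre of the second roll, just behind the first.
- roll_c_center (a point): Centre of the third roll, the last one, which must stay behind the gate.
- calculator: Pocket calculator, 100 x 68 x 19 mm, lying near the table's front edge; origin at the centre of its underside. Leave it.
- marker: White and blue marker pen, 130 mm long, 18 mm thick, lying on the table. Leave it.
- cutter: Slim black cutter knife, 134 x 28 x 20 mm, lying on the table in front of the feeder. Leave it.
- blister_card: Red and white blister card, 62 x 118 x 12 mm, lying on the table. Leave it.
There are look-alikes about, which are no part of the job. Leave any blue look-alike of the part that bears roll_c_center alone.

How it is judged:
By the outcome, as a careful person would: the job done as asked, in the order asked, and still so for the second after the job is handed in, with the robot touching nothing.
It also fails if it takes over 45 s, if anything falls off the work surface, if the arm or the gripper's body presses on something with over 40 N, if the wrist force passes 120 N, or if a joint passes its speed limit or range.

## Robot

A 6-joint arm with a two-finger parallel gripper is mounted at the origin on a cart in front of the work surface, level with it; the furniture and walls round the work are solid. World frame = base frame: x ahead of the robot, y to its left, z up, the work surface at z = 0. Lengths are in m, angles in rad, forces in N, time in s.
With the tool pointing down it reaches from about 0.325 to 0.875 m from the base axis. Payload 4.4 kg.
Tool frame: the origin (TCP) lies at the very end of the fingers, on their centre line; the grasp point (between the pads) lies 19 mm behind it (env.grip_depth is the distance from the TCP to the grasp point, in m); z points along the fingers, y is the line along which they close (so a half turn about z gives the same grasp; the last joint's range is limited). The gripper opens to 85 mm and grips with 20 to 120 N. Pads are 22 mm wide; open, the fingers measure 114 mm over their backs; the gripper's body (76 mm by 85 mm) begins 54 mm behind the grasp point. The pads swing forward as they close: fully open they stand 13 mm farther back than shut.
Start: joints at [1.143, 0.207, 1.542, -0, 1.393, -0.15], TCP at [0.158, 0.553, 0.231] pointing down, gripper open.
Joint ranges: [-2.73, 2.73], [-0.86, 2.22], [0.23, 2.46], [-1.11, 4.25], [0.08, 2.63], [-2.82, 2.82]. Speed limits (rad/s): [2.79, 2.79, 3.14, 3.14, 3.14, 3.14].

## Interface

Orientations are given as a unit quaternion [x, y, z, w].
In Python, from cell import env, capture gives the robot as it stands.
- The arm moves only by the tool jog_arm, never from a script. Its argument "series" is a list of rows, each a list of 3 entries, a list of its own where there are three numbers: the shift along the world's x, y, z in mm, then the turn about the world's z in degrees, then the closure, from 0 (fully open) to 1 (shut). In form: [[[tx, ty, tz], roll, jaw], ...]. A call has 1 to 10 rows; each row is the pose to reach, as a shift and turn from the pose commanded when the call began; what a row does not reach only later rows make up. A row lasts 1/10 s, in which the tool goes at most 50 mm and 8.59 degrees, less where a joint would pass 70% of its speed; a pose out of reach is approached as far as the arm can. A call with a gripper value outside its range is refused whole. The fingers move at their own pace and stop on an object; "newtons" is the grip in N (left out, the last holds). Time passes only in rows, so rows that repeat a pose let the fingers close. It gives the time, the measured TCP pose, the force, the opening and the grip force at its end, in the units of the state.
- env.get_obs(): the state, without advancing time (a new reading comes with each control period).
- capture(name): name is "side" or "top"; returns a dict with "image" (480x640x3 uint8, red, green, blue), "z_map" (480x640 float32, m along the optical axis (not along the pixel's ray), 0 where there is no reading), "fx", "fy", "cx", "cy" (pixels), "view" (4x4, takes a point from world to camera coordinates). Camera axes: x right, y up, looking along -z (the intrinsics and any distortion apply to the point x, -y, -z); pixel columns grow to the right and rows downward; lengths in m; the calibration is good to about 2 mm. A picture is of the moment at which its call begins.
- env.finish_job(): hands the job in; it is judged then, once.
The state is a dict: "clock": time; "joint_positions": joint angles; "qvel": joint speeds; "tau": joint torques, N m; "ee_pos": TCP position; "tcp_rot": TCP orientation; "ft_force": force on the tool from outside, world axes, zero at the start; "moment": the same for the moment, N m; "width": finger opening in m; "grasp_force": force on a finger pad.
Only numpy, scipy, OpenCV 4.12 (cv2) and the standard library are available. Lean on these libraries where they do the work, as an engineer would, in place of code of your own. Each camera call takes 0.05 s, during which the arm holds its last target. There are 200 camera calls.

## Working session

There is one attempt and no reset: what is moved stays moved. The work goes in short steps, Python scripts to look and compute and a tool call to move; the robot and the scene stay as the last step left them, time stands still between calls to the robot, and variables do not carry over. Pictures are saved under pics/ and viewed, at most 10 in all, crops included, and the job is handed in when it is done.

Besides the shell and the picture viewer there is one more tool, called after "Call:" as name(argument=value, ...), one argument or row to a line, values as JSON. jog_arm: Moves the arm, as the interface text tells. Its arguments: {"type":"object","properties":{"series":{"type":"array"},"newtons":{"type":"number"}},"required":["series"]}

```bash
mkdir -p pics
cat > h.py <<'E'
import numpy as np, cv2
from cell import env, capture
def snap(n,f):
    c=capture(n); cv2.imwrite('pics/'+f+'.png',c['image'][:,:,::-1]); np.savez('pics/'+f+'.npz',**c); return c
def world(c,u,v):
    z=float(c['z_map'][int(v),int(u)])
    p=np.array([(u-c['cx'])/c['fx']*z,-(v-c['cy'])/c['fy']*z,-z,1])
    return (np.linalg.inv(c['view'])@p)[:3]
E
python3 - <<'E'
from h import *
for n in('side','top'):
    c=snap(n,n+'0'); print(n,c['fx'],c['cx'],c['cy'],[k for k in c], np.linalg.inv(c['view']).round(3))
o=env.get_obs(); print(o['clock'],o['ee_pos'],o['tcp_rot'],o['width'])
E
```

```text
side 541.8749320418774 316.2415349332356 238.76164750590206 ['image', 'z_map', 'fx', 'fy', 'cx', 'cy', 'view'] [[ 0.578  0.56  -0.593 -0.175]
 [-0.816  0.409 -0.409 -0.536]
 [ 0.014  0.72   0.694  0.971]
 [ 0.     0.     0.     1.   ]]
top 452.76779894008746 318.57136518787274 236.00763598395264 ['image', 'z_map', 'fx', 'fy', 'cx', 'cy', 'view'] [[ 0.017  0.996 -0.09   0.452]
 [-1.     0.016 -0.021 -0.065]
 [-0.02   0.091  0.996  0.998]
 [ 0.     0.     0.     1.   ]]
0.1 [0.15742601 0.55231781 0.23023491] [ 1.38463140e-01  9.90367039e-01 -1.00193916e-03 -2.88847159e-04] 0.085484256382549
```

View pics/top0.png

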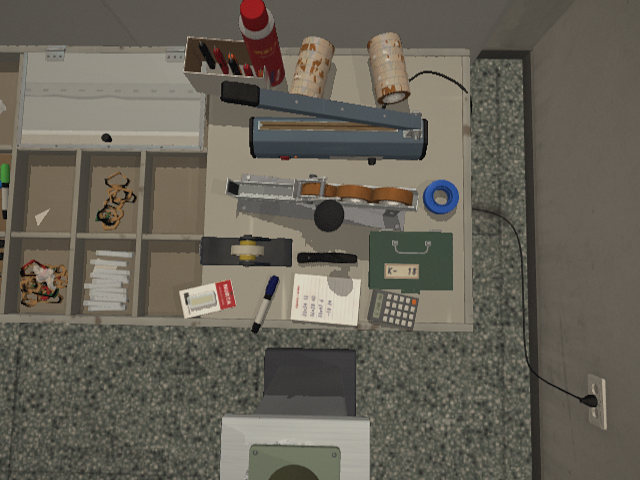

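View pics/side0.png

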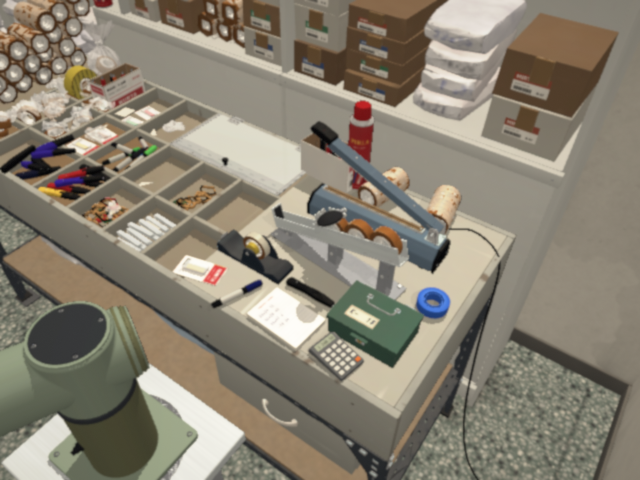

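The top view shows the feeder with its low end at (235,188) and high end at (415,200). The brown rolls are at about (312,190), (355,194) and (395,197). The black round pad is at (329,215). The blue tape roll at (441,197) lies on the table and is a look-alike to leave. Other black things are the tape dispenser at (247,251) and the cutter at (327,258). Only the round disc beside the channel fits the pad, so I'll confirm it in a crop and measure it.

Run:
```python
from h import *
c=dict(np.load('pics/top0.npz')); im=c['image']
cv2.imwrite('pics/crop.png',cv2.resize(im[160:280,210:470,::-1],None,fx=3,fy=3,interpolation=cv2.INTER_CUBIC))
m=np.zeros((480,640),np.uint8); m[195:236,308:350]=(im[195:236,308:350].max(2)<60)
n,l,s,ce=cv2.connectedComponentsWithStats(m); k=1+s[1:,4].argmax(); print(s[k],ce[k])
v,u=np.where(l==k); P=np.array([world(c,a,b) for a,b in zip(u,v)])
P=P[P[:,2]>.08]; print('pad mean',P.mean(0),'min',P.min(0),'max',P.max(0),'top',P[P[:,2]>np.percentile(P[:,2],95)].mean(0))
# domed sphere fit
A=np.c_[2*P,np.ones(len(P))]; x=np.linalg.lstsq(A,(P**2).sum(1),rcond=None)[0]; print('sphere',x[:3],(x[3]+x[:3]@x[:3])**.5)
for q in [(312,190),(355,194),(395,197),(233,188),(413,197),(290,188),(247,251),(325,258),(410,250),(427,137)]: print(q,world(c,*q).round(3))
```

```text
[314 200  30  32 769] [328.56306892 215.34330299]
pad mean [ 0.56123927 -0.0649542   0.20534868] min [ 0.45240348 -0.09059343  0.09767705] max [ 0.59736371 -0.03833726  0.99776863] top [ 0.54416613 -0.07384971  0.32961284]
sphere [0.5898719  0.07876005 0.60541281] 0.43247194668716865
(312, 190) [ 0.619 -0.032  0.142]
(355, 194) [ 0.607 -0.113  0.166]
(395, 197) [ 0.599 -0.184  0.187]
(233, 188) [0.638 0.14  0.05 ]
(413, 197) [ 0.611 -0.229  0.123]
(290, 188) [0.64  0.018 0.049]
(247, 251) [0.503 0.099 0.085]
(325, 258) [ 0.494 -0.059  0.016]
(410, 250) [ 0.511 -0.234  0.061]
(427, 137) [ 0.748 -0.268  0.07 ]
```

View pics/crop.png

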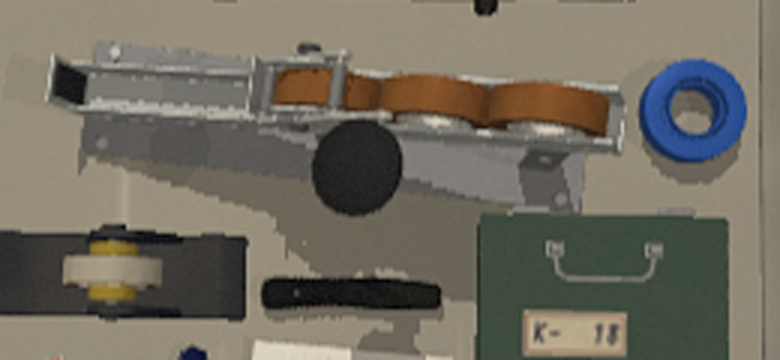

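The crop confirms it: the domed black disc at about (357,167) in the crop is on the rocker, on the robot's side of the channel. The rolls sit behind the gate. I'll redo the pad statistics without the missing depth readings.

Run:
```python
from h import *
c=dict(np.load('pics/top0.npz')); im=c['image']
P=np.array([world(c,a,b) for b in range(195,236) for a in range(308,350) if im[b,a].max()<60])
print(len(P)); P=P[(P[:,2]>.12)&(P[:,2]<.25)]
print(len(P),'mean',P.mean(0),np.percentile(P,[2,98],axis=0),'top',P[P[:,2]>np.percentile(P[:,2],95)].mean(0))
A=np.c_[2*P,np.ones(len(P))]; x=np.linalg.lstsq(A,(P**2).sum(1),rcond=None)[0]; print('sphere',x[:3],(x[3]+x[:3]@x[:3])**.5)
# fixed-radius sphere fit
from scipy.optimize import least_squares
r=least_squares(lambda q:np.linalg.norm(P-q,axis=1)-.042,[.55,-.065,.12],loss='soft_l1',f_scale=.002); print('R42',r.x,np.sqrt((r.fun**2).mean()))
```

```text
777
767 mean [ 0.56239168 -0.06484183  0.19871522] [[ 0.53656605 -0.08868176  0.18115516]
 [ 0.59067423 -0.04027145  0.20790058]] top [ 0.56036027 -0.07591234  0.20801315]
sphere [ 0.56164282 -0.07885476  0.15832803] 0.048220218828066846
R42 [ 0.56397018 -0.0493748   0.23319937] 0.009112965273843579
```

The dome fit puts the crown top at z≈0.207 and press_pad at about (0.563, -0.065, 0.192). I'll press at about (0.561, -0.071), slightly towards the high end, with the jaws shut.

Call:
jog_arm(
  series=[
    [[20,-30,30],2,1],
    [[45,-70,50],4,1],
    [[70,-110,50],6,1],
    [[97,-150,50],8,1],
    [[124,-190,50],8,1],
    [[151,-230,50],8,1],
    [[178,-270,50],8,1],
    [[205,-312,50],8,1],
    [[230,-354,50],8,1],
    [[256,-395,50],8,1],
  ],
  newtons=40,
)

```text
clock: 1.1
ee_pos: [0.414, 0.156, 0.281]
tcp_rot: [0.069, 0.998, 0.0, -0.0]
ft_force: [-0.2, 0.6, -0.1]
width: -0.0001
grasp_force: 0.0
```

Call:
jog_arm(
  series=[
    [[25,-40,0],0,1],
    [[50,-80,0],0,1],
    [[75,-115,0],0,1],
    [[100,-155,0],0,1],
    [[125,-195,0],0,1],
    [[140,-215,0],0,1],
    [[147,-228,0],0,1],
    [[147,-228,0],0,1],
    [[147,-228,0],0,1],
    [[147,-228,0],0,1],
  ],
)

```text
clock: 2.1
ee_pos: [0.56, -0.0686, 0.2813]
tcp_rot: [0.068, 0.998, 0.0, -0.0]
ft_force: [0.9, -0.3, -0.4]
width: 0.0001
grasp_force: 0.0
```

Call:
jog_arm(
  series=[
    [[0,-3,-40],0,1],
    [[0,-3,-65],0,1],
    [[0,-3,-75],0,1],
    [[0,-3,-85],0,1],
    [[0,-3,-95],0,1],
    [[0,-3,-105],0,1],
    [[0,-3,-115],0,1],
    [[0,-3,-123],0,1],
    [[0,-3,-128],0,1],
    [[0,-3,-128],0,1],
  ],
)

```text
clock: 3.1
ee_pos: [0.563, -0.0744, 0.1565]
tcp_rot: [0.068, 0.998, -0.002, 0.003]
ft_force: [0.6, -3.9, 6.9]
width: 0.0001
grasp_force: 3.0
```

Run:
```python
from h import *
c=snap('side','s1'); t=snap('top','t1')
a=cv2.resize(c['image'][180:300,240:440],(800,480),interpolation=cv2.INTER_CUBIC); cv2.imwrite('pics/c1.png',a[:,:,::-1])
o=env.get_obs(); print(o['ee_pos'],o['ft_force'])
```

```text
[ 0.5630151  -0.07425517  0.15688735] [ 0.45909724 -4.37450204  6.65824418]
```

View pics/c1.png

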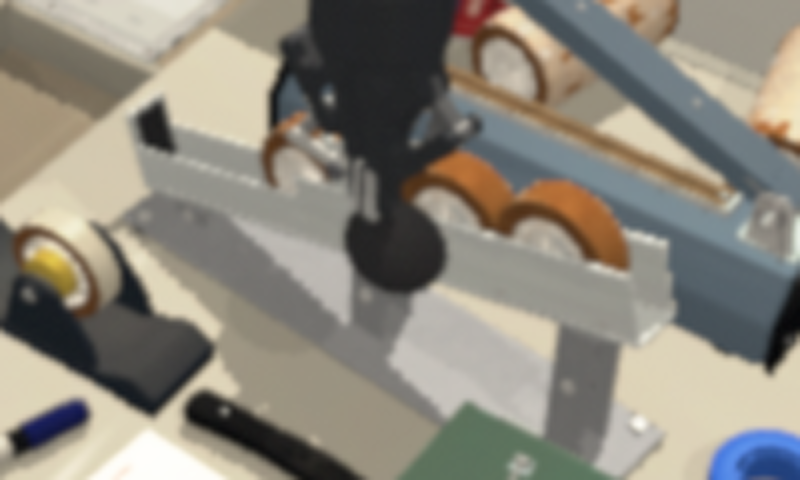

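The first roll is at about (295,155) in the crop and has moved or is just moving under the gate. Rolls two and three are held at (460,195) and (565,225). The pad is almost down, so I'll press on to the stop.

Call:
jog_arm(
  series=[
    [[0,0,-4],0,1],
    [[0,0,-7],0,1],
    [[0,0,-10],0,1],
    [[0,0,-12],0,1],
    [[0,0,-12],0,1],
    [[0,0,-12],0,1],
  ],
)

```text
clock: 3.8
ee_pos: [0.5633, -0.0752, 0.1503]
tcp_rot: [0.068, 0.998, -0.003, 0.004]
ft_force: [-11.3, -3.0, 30.0]
width: 0.0
grasp_force: 15.0
```

Run:
```python
from h import *
c=snap('side','s2')
a=cv2.resize(c['image'][180:300,240:440],(800,480),interpolation=cv2.INTER_CUBIC); cv2.imwrite('pics/c2.png',a[:,:,::-1])
o=env.get_obs(); print(o['ee_pos'],o['ft_force'])
```

```text
[ 0.56332562 -0.07517209  0.15031807] [-10.64748469  -3.06254823  29.37196139]
```

View pics/c2.png

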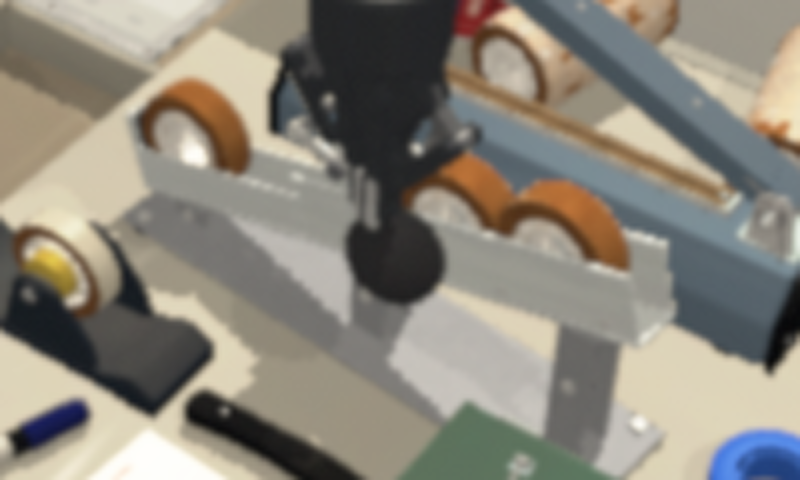

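The pad is at its stop (30 N). Roll one lies at the bumper at about (195,130), with rolls two and three held. Now I'll lift clear, wait for the next roll to move up, and check.

Call:
jog_arm(
  series=[
    [[0,0,12],0,1],
    [[0,0,27],0,1],
    [[0,0,42],0,1],
    [[0,0,57],0,1],
    [[0,0,72],0,1],
    [[0,0,90],0,1],
    [[0,0,110],0,1],
    [[0,0,120],0,1],
    [[0,0,120],0,1],
    [[0,0,120],0,1],
  ],
)

```text
clock: 4.85
ee_pos: [0.5603, -0.073, 0.2607]
tcp_rot: [0.069, 0.998, 0.0, -0.001]
ft_force: [-0.2, -0.0, 0.0]
width: -0.0001
grasp_force: 0.0
```

Call:
jog_arm(
  series=[
    [[0,0,0],0,1],
    [[0,0,0],0,1],
    [[0,0,0],0,1],
    [[0,0,0],0,1],
    [[0,0,0],0,1],
    [[0,0,0],0,1],
    [[0,0,0],0,1],
    [[0,0,0],0,1],
    [[0,0,0],0,1],
    [[0,0,0],0,1],
  ],
)

```text
clock: 5.85
ee_pos: [0.5607, -0.073, 0.2613]
tcp_rot: [0.069, 0.998, 0.0, 0.0]
ft_force: [-0.5, 0.7, 0.8]
width: -0.0001
grasp_force: 0.0
```

Run:
```python
from h import *
c=snap('side','s3')
a=cv2.resize(c['image'][180:300,240:440],(800,480),interpolation=cv2.INTER_CUBIC); cv2.imwrite('pics/c3.png',a[:,:,::-1])
o=env.get_obs(); print(o['ee_pos'],o['ft_force'])
```

```text
[ 0.56069246 -0.07304531  0.26129598] [-0.66693754 -0.01814098  0.0817482 ]
```

View pics/c3.png

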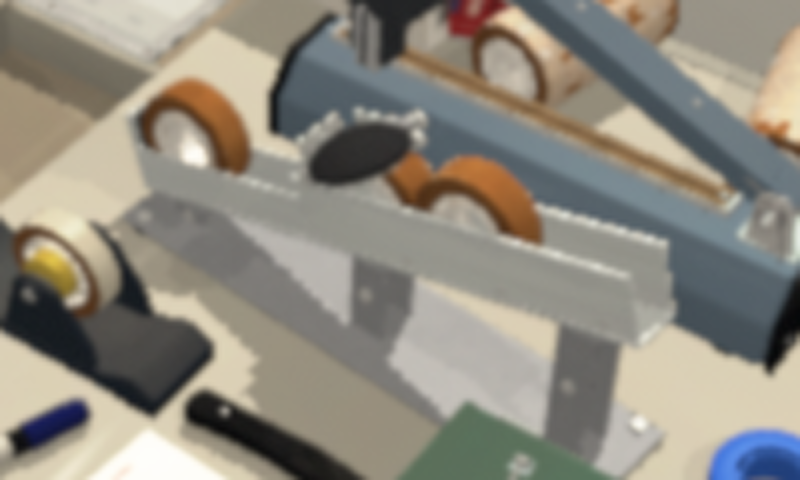

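The pad is fully up at (360,150). Roll two is at the gate, behind the pad at about (400,175), and roll three is behind it at (480,195). Second press.

Call:
jog_arm(
  series=[
    [[0,0,-40],0,1],
    [[0,0,-58],0,1],
    [[0,0,-70],0,1],
    [[0,0,-80],0,1],
    [[0,0,-90],0,1],
    [[0,0,-100],0,1],
    [[0,0,-108],0,1],
    [[0,0,-113],0,1],
    [[0,0,-118],0,1],
    [[0,0,-118],0,1],
  ],
)

```text
clock: 6.9
ee_pos: [0.5631, -0.0764, 0.1505]
tcp_rot: [0.069, 0.998, -0.003, 0.003]
ft_force: [-9.6, -3.3, 25.2]
width: 0.0002
grasp_force: 13.2
```

Call:
jog_arm(
  series=[
    [[0,0,0],0,1],
    [[0,0,0],0,1],
    [[0,0,0],0,1],
    [[0,0,0],0,1],
    [[0,0,0],0,1],
    [[0,0,0],0,1],
  ],
)

```text
clock: 7.5
ee_pos: [0.5631, -0.0763, 0.1505]
tcp_rot: [0.069, 0.998, -0.003, 0.003]
ft_force: [-9.2, -3.6, 26.2]
width: 0.0002
grasp_force: 13.3
```

Run:
```python
from h import *
c=snap('side','s4')
a=cv2.resize(c['image'][180:300,240:440],(800,480),interpolation=cv2.INTER_CUBIC); cv2.imwrite('pics/c4.png',a[:,:,::-1])
```

```text
(no output)
```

View pics/c4.png

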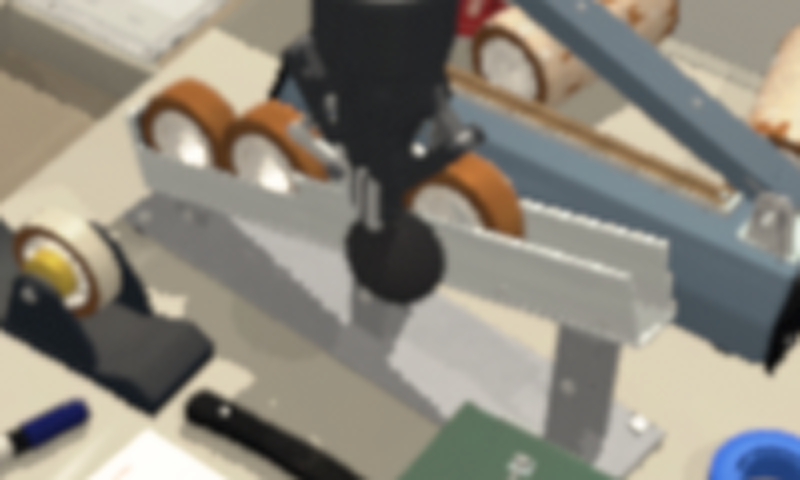

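Both dispensed rolls are in the bay at (190,130) and (270,150), and roll three is held at (465,195). Lift clear.

Call:
jog_arm(
  series=[
    [[0,0,12],0,1],
    [[0,0,27],0,1],
    [[0,0,42],0,1],
    [[0,0,57],0,1],
    [[0,0,72],0,1],
    [[0,0,90],0,1],
    [[0,0,110],0,1],
    [[0,0,140],0,1],
    [[0,0,150],0,1],
    [[0,0,150],0,1],
  ],
)

```text
clock: 8.55
ee_pos: [0.5618, -0.0734, 0.2956]
tcp_rot: [0.069, 0.998, -0.001, 0.002]
ft_force: [0.2, 0.4, -0.5]
width: 0.0002
grasp_force: 0.0
```

Call:
jog_arm(
  series=[
    [[0,0,0],0,1],
    [[0,0,0],0,1],
    [[0,0,0],0,1],
    [[0,0,0],0,1],
    [[0,0,0],0,1],
    [[0,0,0],0,1],
    [[0,0,0],0,1],
    [[0,0,0],0,1],
    [[0,0,0],0,1],
    [[0,0,0],0,1],
  ],
)

```text
clock: 9.55
ee_pos: [0.5607, -0.073, 0.2933]
tcp_rot: [0.069, 0.998, -0.0, 0.0]
ft_force: [-0.2, -0.2, -0.6]
width: 0.0
grasp_force: 0.0
```

Run:
```python
from h import *
c=snap('side','s5')
a=cv2.resize(c['image'][180:300,240:440],(800,480),interpolation=cv2.INTER_CUBIC); cv2.imwrite('pics/c5.png',a[:,:,::-1])
print(env.get_obs()['ft_force'])
```

```text
[ 0.03869184 -0.04627571  0.84786766]
```

View pics/c5.png

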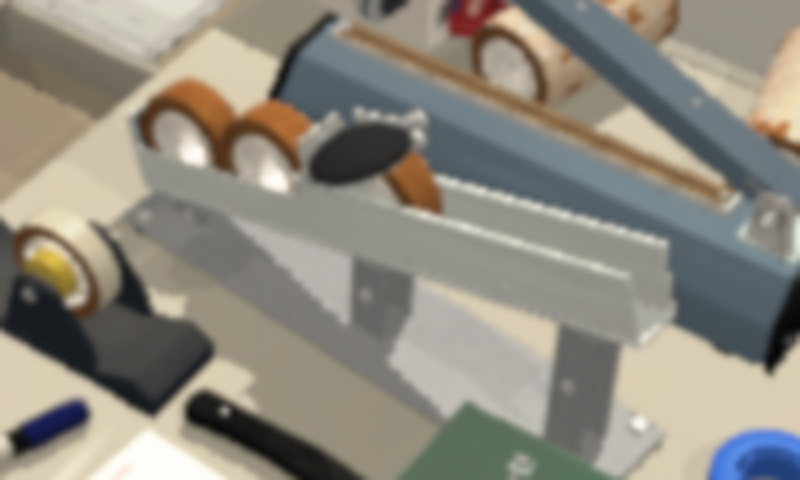

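Two rolls are in the bay at (190,130) and (270,150). The pad is fully up at (360,150), and roll three waits at the shut gate at (410,185).

```bash
python3 -c "
from cell import env
print(env.finish_job())"
```

```text
the job is handed in; nothing more can be done
None
```

Two rolls were dispensed into the low bay, one per full press and release of the pad; the third roll waits behind the shut gate, the arm is clear, and the job was handed in at about 9.6 s (no verdict was returned).

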